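# Wind the bench press down by one turn of its hand wheel

### The job

Bring the pad of the small screw press down to just above the glass-lidded tin: push the press's hand wheel by its black upright handle, clockwise seen from above, through exactly one full turn, until the handle is back at the red pointer. Do not turn it backwards or overrun the pointer. Only push with the outside of the fingers, never take the handle between them; leave the tin and everything else where it is, and finish clear of the press.

Things in the scene. Friction and masses are not known exactly. Their poses are not given: they have to be found in the camera images.
- press: Grey two-column screw press fixed to the bench, 115 mm wide, 90 deep, 211 high; place and yaw differ from run to run. Origin: centre of its underside, at bench height, below the wheel's vertical axis. Own z up; own -x is the front, with the red pointer. Crosshead 44 x 112 mm, 105 to 127 mm high; the wheel stands above it and turns freely all round.
- press_axis (a point): Point on the vertical axis of the hand wheel, at the height of the top of its rim, 168 mm above the bench.
- press_handle (a point): Middle of the black upright handle, a post 17 mm in diameter on the wheel's rim, 50 mm from the axis, at the end of one of three spokes. It reaches from 168 to 211 mm above the bench; this point is at 190 mm. The rim is an aluminium ring of 50 mm mean radius, 12 mm thick, top at 168 mm; hub 30 mm in diameter, top at 172 mm.
- press_pointer (a point): Top of the red fixed pointer, 18 mm wide, outside the rim at the front of the press, 73 mm from the axis and 152 mm above the bench. The handle starts beside it (in the same direction from the axis) and must end there.
- press_wheel (a joint): Angle of the hand wheel in rad: 0 at the start, with the handle at the red pointer (direction -x of the press); grows as the wheel turns clockwise seen from above, 6.283 after one turn. The wheel has no stop near one turn, moves under about 2 N at the handle and stays where it is left.
- press_ram (a joint): How far the brass pad has come down, in m: 8 mm for each turn of the wheel. At the start it stands 10 mm over the tin's lid, after one turn 2 mm.
- round_tin: Flat aluminium tin with a glass lid, 39 mm in diameter, 13 mm high, loose on the round steel bed of the press under the pad; origin: centre of its underside. To be left there.
- coffee_tin: Small open red tin, 56 mm in diameter, 58 mm high, loose, a bystander; origin: centre of the underside.
- salve_tin: Cream tin with a white screw lid, 64 mm in diameter, 56 mm high, loose, a bystander; origin: centre of the underside.
- steel_punch: Grey steel doming punch, 60 mm long, 18 mm thick, lying loose on the bench, a bystander; origin: centre of the underside.
- blade_packet: Flat packet of saw blades, 26 x 136 x 10 mm, lying loose, a bystander; origin: centre of the underside.

How it is judged (in metres and radians):
On the way, in this order (a step that is already met when the one before it is completed fails the run):
1. the fingers push the wheel past a third of the turn (value of joint press_wheel between 2.1 and 4 rad and contact force between the fingers and press above 0.3 N).
2. the fingers push the wheel past three quarters of the turn (value of joint press_wheel above 4.71 rad and contact force between the fingers and press above 0.3 N).
At the end, for the whole second after the job is handed in: The wheel has been turned clockwise through one turn, to within 0.2 rad (11 degrees, about 10 mm at the handle), and stands still; the pad has come down 8 mm to within 0.6 mm; the round tin has not moved more than 6 mm and no bystander more than 30 mm (value of joint press_wheel between 6.083 and 6.483 rad and velocity of joint press_wheel between -0.05 and 0.05 rad/s and value of joint press_ram between 0.0074 and 0.0086 m and distance of round_tin from where it was at the start of the episode below 0.006 m and linear speed of round_tin below 0.01 m/s and distance of each of coffee_tin, salve_tin, steel_punch, blade_packet from where it was at the start of the episode below 0.03 m); the robot touches nothing.
It fails at once if the wheel is turned backwards past the pointer by more than 0.2 rad (value of joint press_wheel below -0.2 rad).
It fails at once if the wheel is turned more than 0.35 rad beyond one turn (value of joint press_wheel above 6.633 rad).
It fails at once if the handle is taken between the fingers (horizontal distance between the grasp point and press_handle below 0.01 m and height (world z) of the grasp point below 0.222 m).
It fails at once if the round tin is moved, lifted or pressed (distance of round_tin from where it was at the start of the episode above 0.008 m or contact force between round_tin and press_ram above 1 N).
It fails at once if a bystander is lifted or knocked away (distance of any of coffee_tin, salve_tin, steel_punch, blade_packet from where it was at the start of the episode above 0.03 m).
It also fails if it takes over 51 s, if anything falls off the work surface, if the arm or the gripper's body presses on something with over 40 N, if the wrist force passes 120 N, or if a joint passes its speed limit or range.

### The arm

A 7-joint arm with a two-finger parallel gripper is mounted at the origin on a cart in front of the work surface, level with it; the furniture and walls round the work are solid. World frame = base frame: x ahead of the robot, y to its left, z up, the work surface at z = 0. Lengths are in mm, angles in rad, forces in N, time in s.
With the tool pointing down it reaches from about 400 to 925 mm from the base axis. Payload 5.6 kg.
Tool frame: the origin (TCP) lies midway between the tips of the shut fingers; the grasp point (between the pads) lies 19 mm behind it (arm.hold_point_z is the distance from the TCP to the grasp point, in mm); y points along the fingers, z is the direction in which the jaws open and shut, and the axes are right-handed (so a half turn about y gives the same grasp; the last joint's range is limited). The gripper opens to 85 mm and grips with 20 to 120 N. Pads are 22 mm wide; open, the fingers measure 114 mm over their backs; the gripper's body (76 mm by 85 mm) begins 54 mm behind the grasp point. The pads swing forward as they close: fully open they stand 13 mm farther back than shut.
Start: joints at [1.27, 0.468, -0.012, 1.603, 0.006, 1.071, -0.056], TCP at [165.678, -628.537, 231.29] pointing down, gripper open.
Joint ranges: [-2.53, 2.53], [-0.31, 2.02], [-1.57, 1.55], [0.28, 2.44], [-1.29, 4.43], [0.15, 1.84], [-2.92, 2.92]. Speed limits (rad/s): [2.57, 2.57, 3.14, 3.14, 3.14, 3.14, 3.14].

### API

Orientations are given as a unit quaternion [w, x, y, z].
In Python, from workcell import arm gives the robot as it stands.
- The arm moves only by the tool drive_tool, never from a script. Its argument "plan" is a list that holds one entry, the list of rows, each a list of 5 numbers: the shift along the tool's x, y, z in m, then the turn about the tool's y in rad, then the closure in counts, from 0 (fully open) to 255 (shut). A call has 1 to 20 rows; each row shifts and turns the commanded pose from where the row before left it, along the tool's axes as they then stand; what a row does not reach is not made up. A row lasts 1/12 s, in which the tool goes at most 41.7 mm and 7.16 degrees, less where a joint would pass 70% of its speed; a pose out of reach is approached as far as the arm can. A call is refused whole if a number of a shift passes 0.0417 or a number of a turn 0.125, either way. A call with a gripper value outside its range is refused whole. The fingers move at their own pace and stop on an object; "force" is the grip in N (left out, the last holds). Time passes only in rows, so rows that do not move let the fingers close. It gives the time, the measured TCP pose, the force and the opening at its end, in the units of the state.
- arm.read_state(): the state, without advancing time (a new reading comes with each control period).
- arm.snapshot(name): name is "side" or "top" or "wrist"; returns the picture (420x560x3 uint8, red, green, blue); there is no depth.
- arm.calibration(name): a dict with "camera_matrix" (3x3 intrinsics, pixels), "k1" (the pictures are not rectified: a ray, as slopes to the right and down, at radius r is drawn at 1 + k1 r^2 times it, then the intrinsics apply), "xyz" and "orientation" of the camera in the world. Camera axes: x right, y up, looking along -z (the intrinsics and any distortion apply to the point x, -y, -z); pixel columns grow to the right and rows downward; lengths in mm; the calibration is good to about 2 mm. A picture is of the moment at which its call begins: read the wrist's pose just before it. calibration takes no time and is no camera call; for the wrist camera it gives the pose at the moment of the call.
- arm.job_done(): hands the job in, once; it reports no verdict.
The state is a dict: "t": time; "joints": joint angles; "qvel": joint speeds; "tau": joint torques, N m; "tool_pos": TCP position; "ee_rot": TCP orientation; "contact_force": force on the tool from outside, world axes, zero at the start; "wrist_torque": the same for the moment, N m; "finger_gap": finger opening in mm.
Only numpy, scipy, OpenCV 4.12 (cv2) and the standard library are available. Lean on these libraries where they do the work, as an engineer would, in place of code of your own. Each camera call takes 0.05 s, during which the arm holds its last target.

## Working session

There is one attempt and no reset: what is moved stays moved. The work goes in short steps, Python scripts to look and compute and a tool call to move; the robot and the scene stay as the last step left them, time stands still between calls to the robot, and variables do not carry over. Pictures are saved under pics/ and viewed, and the job is handed in when it is done.

Besides the shell and the picture viewer there is one more tool, called after "Request:" by a JSON object that holds its "method" and its "body". drive_tool: Moves the arm, as the interface text tells. Its arguments: {"type":"object","properties":{"plan":{"type":"array","items":{"type":"array","items":{"type":"array","items":{"type":"number"}}}},"force":{"type":"number"}},"required":["plan"]}

```bash
mkdir -p pics; ls; python3 - <<'E'
from workcell import arm
import cv2
s=arm.read_state()
for k,v in s.items(): print(k,v)
for n in("side","top","wrist"):
    print(n,arm.calibration(n)); im=arm.snapshot(n); cv2.imwrite(f"pics/{n}0.png",im[:,:,::-1])
print(arm.hold_point_z)
E
```

```text
pics
t 0.0
joints [ 1.26999445  0.46842421 -0.01159389  1.60364176  0.00599104  1.07140734
 -0.05629671]
qvel [-0.00018172 -0.00139218  0.00039741  0.00012289 -0.00090914 -0.00026637
 -0.00033555]
tau [ 1.51116317e-03 -5.32374501e+01  2.24675448e-02 -2.51294106e+01
  1.14956274e-02  7.87328667e-03 -6.58636196e-06]
tool_pos [ 165.50513135 -627.98361872  230.30030772]
ee_rot [ 0.09074192 -0.09099597  0.70188371 -0.70060323]
contact_force [ 0.31485151  0.42816692 -0.17775768]
wrist_torque [-0.01883827 -0.03448438  0.01681145]
finger_gap 85.64805422503102
side {'camera_matrix': array([[437.26711674,   0.        , 278.43076338],
       [  0.        , 437.26711674, 222.16620394],
       [  0.        ,   0.        ,   1.        ]]), 'k1': -0.10743452620836433, 'xyz': array([ 385.15889591, -474.86568947,  504.02969331]), 'orientation': array([ 0.8464907 ,  0.53129044, -0.017776  , -0.02946141])}
top {'camera_matrix': array([[461.61596372,   0.        , 280.54782174],
       [  0.        , 461.61596372, 208.24707745],
       [  0.        ,   0.        ,   1.        ]]), 'k1': -0.06245612013135681, 'xyz': array([163.33110212, 199.99910418, 982.0391258 ]), 'orientation': array([ 0.76965048,  0.11937793, -0.09323551, -0.6202372 ])}
wrist {'camera_matrix': array([[306.18457605,   0.        , 276.00975637],
       [  0.        , 306.18457605, 205.60736008],
       [  0.        ,   0.        ,   1.        ]]), 'k1': -0.02051218715048052, 'xyz': array([ 237.57375792, -610.19400622,  372.83572579]), 'orientation': array([ 0.78320566, -0.11745535,  0.0912461 , -0.60371126])}
18.700000000000003
```

View pics/side0.png

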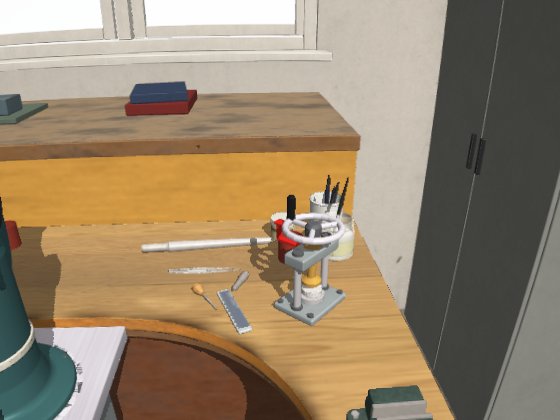

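View pics/top0.png

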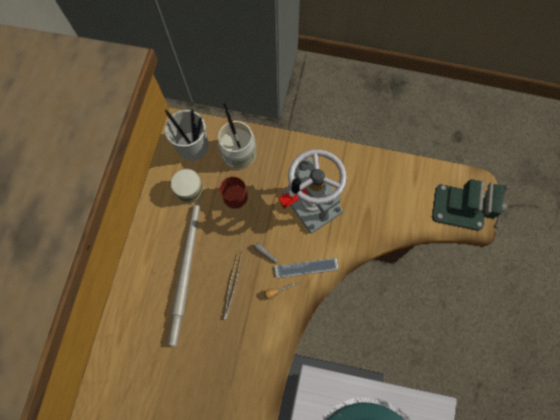

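View pics/wrist0.png

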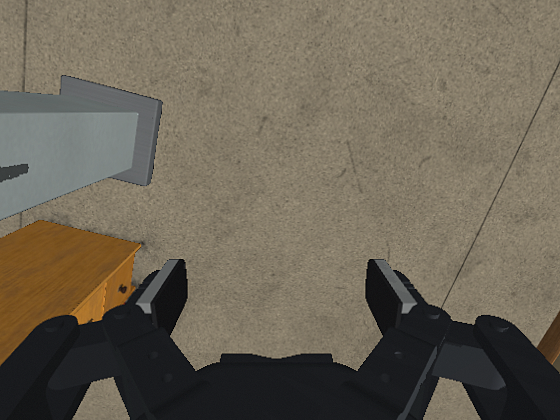

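The side view shows the press at about (312,255) with its black handle at (291,207). The top view shows the wheel centre near (318,177), the handle at (296,186) and the red pointer at (288,201). Next I'll measure these.

```bash
cat > h.py <<'E'
import numpy as np, cv2
from workcell import arm
from scipy.spatial.transform import Rotation as R
def rot(q): return R.from_quat([q[1],q[2],q[3],q[0]]).as_matrix()
def ray(c,u,v):
    K=c["camera_matrix"]; d=np.array([(u-K[0,2])/K[0,0],(v-K[1,2])/K[1,1]])
    p=d.copy()
    for _ in range(30): p=d/(1+c["k1"]*(p@p))
    r=rot(c["orientation"])@np.array([p[0],-p[1],-1]); return c["xyz"],r/np.linalg.norm(r)
def plane(c,u,v,z):
    o,r=ray(c,u,v); return o+r*(z-o[2])/r[2]
def proj(c,P):
    q=rot(c["orientation"]).T@(np.array(P)-c["xyz"]); x,y=q[0]/-q[2],-q[1]/-q[2]
    f=1+c["k1"]*(x*x+y*y);K=c["camera_matrix"]
    return np.array([K[0,0]*x*f+K[0,2],K[1,1]*y*f+K[1,2]])
def tri(c1,p1,c2,p2):
    o1,a=ray(c1,*p1);o2,b=ray(c2,*p2)
    t=np.linalg.lstsq(np.stack([a,-b],1),o2-o1,rcond=None)[0]
    A=o1+a*t[0];B=o2+b*t[1]; return (A+B)/2,np.linalg.norm(A-B)
E
python3 - <<'E'
from h import *
t=cv2.imread("pics/top0.png");s=cv2.imread("pics/side0.png")
cv2.imwrite("pics/topc.png",cv2.resize(t[130:250,250:370],None,fx=5,fy=5,interpolation=cv2.INTER_CUBIC))
cv2.imwrite("pics/sidec.png",cv2.resize(s[180:330,240:390],None,fx=4,fy=4,interpolation=cv2.INTER_CUBIC))
E
```

```text
(no output)
```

View pics/topc.png

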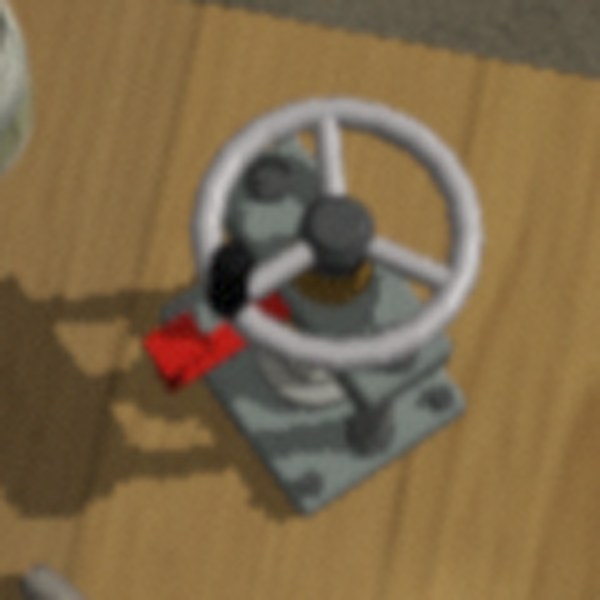

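View pics/sidec.png

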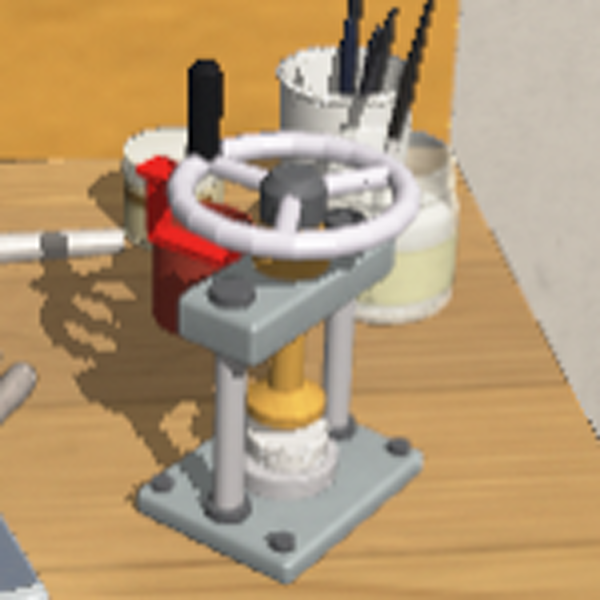

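```bash
python3 - <<'E'
from h import *
from scipy.optimize import least_squares
for n,box in(("top",(285,350,145,207)),("side",(278,348,208,246))):
    im=cv2.imread(f"pics/{n}0.png");c=arm.calibration(n)
    hsv=cv2.cvtColor(im,cv2.COLOR_BGR2HSV)
    m=((hsv[...,2]>130)&(hsv[...,1]<50)).astype(np.uint8)
    z=np.zeros_like(m);x0,x1,y0,y1=box;z[y0:y1,x0:x1]=m[y0:y1,x0:x1]
    v,u=np.nonzero(z)
    P=np.array([plane(c,a,b,162)[:2] for a,b in zip(u,v)])
    # robust outline fit with R=50
    f=lambda p:np.hypot(*(P-p[:2]).T)-p[2]
    r=least_squares(f,[*np.median(P,0),50],loss="soft_l1",f_scale=2)
    print(n,len(P),r.x,np.median(abs(f(r.x))))
    r=least_squares(lambda p:f([*p,50]),r.x[:2],loss="soft_l1",f_scale=2);print(r.x)
    red=((hsv[...,2]>110)&(hsv[...,1]>200)&((hsv[...,0]<6)|(hsv[...,0]>174)))
    v,u=np.nonzero(red);k=(u>270)&(u<330)&(v>150)&(v<275);print("red",u[k].mean(),v[k].mean(),u[k].min(),u[k].max(),v[k].min(),v[k].max())
    b=(hsv[...,2]<50); z=np.zeros_like(b)
    x0,x1,y0,y1=(285,303,175,195) if n=="top" else (284,299,192,221)
    z[y0:y1,x0:x1]=b[y0:y1,x0:x1]; v,u=np.nonzero(z);print("blk",u.mean(),v.mean(),u.min(),u.max(),v.min(),v.max(),plane(c,u.mean(),v.mean(),190))
ct,cs=arm.calibration("top"),arm.calibration("side")
print(tri(ct,(320,177),cs,(313.,231)))
# pad of handle top: top img crop blob; base corners
print("front corner of plate z~12", plane(ct,250+310/5,130+510/5,10), plane(cs,240+288/4,180+580/4,0))
E
```

```text
top 769 [493.63462822 203.12985369  48.80255826] 2.7656597963152194
[493.53631453 203.34546601]
red 287.67625899280574 199.24460431654677 279 305 190 206
blk 295.41747572815535 185.16504854368932 291 300 177 193 [454.33979481 239.40569129 190.        ]
side 1559 [495.44745583 210.3537719   51.78665628] 9.57971128378837
[495.52756195 209.82862609]
red 284.10179640718565 235.5449101796407 274 298 219 246
blk 290.4124293785311 206.58757062146893 287 294 195 219 [455.20929915 236.1847242  190.        ]
(array([491.71432468, 198.43363659, 159.05995035]), np.float64(0.3864831030735383))
front corner of plate z~12 [422.05157973 191.07903368  10.        ] [4.87163514e+02 1.39825944e+02 5.68434189e-14]
```

```bash
cat > ov.py <<'E'
from h import *
def ov(n,src,out,A,ang,box,f,ha=None):
    c=arm.calibration(n);im=cv2.imread(src);x0,x1,y0,y1=box
    im=cv2.resize(im[y0:y1,x0:x1],None,fx=f,fy=f,interpolation=cv2.INTER_CUBIC)
    ha=ang if ha is None else ha
    def pt(P,col):
        p=proj(c,P);q=((p-[x0,y0]+.5)*f).astype(int);cv2.circle(im,tuple(int(i) for i in q),1,col,-1)
    for a in np.arange(0,6.283,.06):
        pt([A[0]+56*np.cos(a),A[1]+56*np.sin(a),162],(0,255,0)); pt([A[0]+44*np.cos(a),A[1]+44*np.sin(a),162],(255,255,0))
    for z in np.arange(168,212,4): pt([A[0]+50*np.cos(ha),A[1]+50*np.sin(ha),z],(0,255,255))
    w=np.array([-np.sin(ang),np.cos(ang)])
    for s in np.arange(-9,10,3): pt([A[0]+73*np.cos(ang)+s*w[0],A[1]+73*np.sin(ang)+s*w[1],152],(255,0,255))
    for sx in(-45,45):
        for sy in(-57.5,57.5):
            e=np.array([np.cos(ang),np.sin(ang)]); p=np.array(A)+sx*e+sy*w; pt([*p,0],(0,0,0))
    cv2.imwrite(out,im)
E
python3 - <<'E'
from ov import *
A=(494,204);a=np.deg2rad(137)
ov("top","pics/top0.png","pics/topo.png",A,a,(250,370,130,250),5)
ov("side","pics/side0.png","pics/sideo.png",A,a,(240,390,180,330),4)
E
```

```text
(no output)
```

View pics/topo.png

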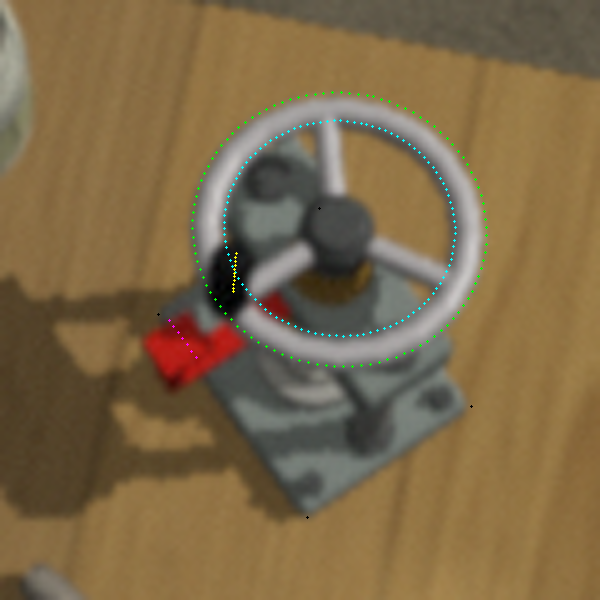

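View pics/sideo.png

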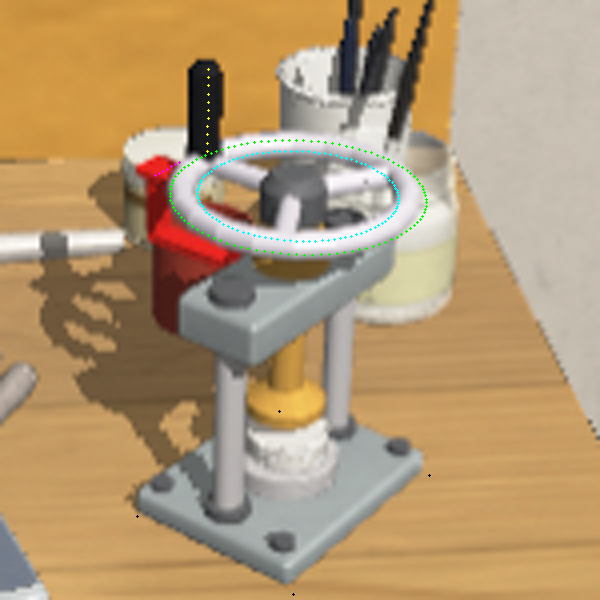

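```bash
python3 - <<'E'
from h import *
s=arm.read_state();M=rot(s["ee_rot"]);print(M.round(3))
ct=arm.calibration("top");cs=arm.calibration("side")
for nm,p,z in(("vise",(470,205),60),("jar2",(238,150),0),("jar1",(190,140),0),("coffee",(233,192),58),("salve",(186,184),56),("rod",(185,280),20)):
    print(nm,plane(ct,*p,z))
# pen tips: top vs side
print(tri(ct,(226,105),cs,(240+435/4,180)))
print(tri(ct,(228,105),cs,(347,178)), tri(ct,(197,112),cs,(328,176)),tri(ct,(168,111),cs,(336,178)))
E
```

```text
[[-0.967 -0.     0.255]
 [-0.255  0.001 -0.967]
 [ 0.    -1.    -0.001]]
vise [ 537.11849525 -124.58008465   60.        ]
jar2 [581.25787896 397.11680711   0.        ]
jar1 [582.614158   513.88362072   0.        ]
coffee [459.68675084 372.37308426  58.        ]
salve [456.65618546 476.03056285  56.        ]
rod [261.20404901 430.55920085  20.        ]
(array([598.88025864, 409.59498604, 172.53393977]), np.float64(1.894087247880277))
(array([594.35093405, 403.71424646, 179.97240986]), np.float64(0.49352224778316856)) (array([568.17205988, 463.27626954, 166.09673924]), np.float64(10.353181615756853)) (array([591.3347865 , 537.85295605, 127.86320178]), np.float64(14.988699047007291))
```

Request:
{"method": "drive_tool", "body": {"plan": [[[0,-0.03,0,0,255],[0,-0.03,0,0,255],[0,-0.03,0,0,255],[-0.03,0,-0.0165,0,255],[-0.03,0,-0.0165,0,255],[-0.03,0,-0.0165,0,255],[-0.03,0,-0.0165,0,255],[-0.03,0,-0.0165,0,255],[-0.03,0,-0.0165,0,255],[-0.03,0,-0.0165,0,255],[-0.03,0,-0.0165,0,255],[-0.03,0,-0.0165,0,255],[-0.03,0,-0.0165,0,255],[-0.03,0,-0.0165,0,255],[-0.03,0,-0.0165,0,255],[-0.03,0,-0.0165,0,255],[-0.03,0,-0.0165,0,255],[-0.03,0,-0.0165,0,255],[-0.03,0,-0.0165,0,255]]]}}

```text
t: 1.73
tool_pos: [563.3, -249.6, 321.0]
ee_rot: [0.091, -0.091, 0.701, -0.701]
contact_force: [0.6, -1.1, 0.2]
finger_gap: -0.1
```

Request:
{"method": "drive_tool", "body": {"plan": [[[0.0014,0,-0.0348,0,255],[0.0014,0,-0.0348,0,255],[0.0014,0,-0.0348,0,255],[0.0014,0,-0.0348,0,255],[0.0014,0,-0.0348,0,255],[0.0014,0,-0.0348,0,255],[0.0014,0,-0.0348,0,255],[0.0014,0,-0.0348,0,255],[0.0014,0,-0.0348,0,255],[0.0014,0,-0.0348,0,255],[0.0014,0,-0.0348,0,255],[0.0014,0,-0.0348,0,255],[0,0,0,0,255],[0,0,0,0,255]]]}}

```text
t: 2.9
tool_pos: [439.0, 150.4, 321.3]
ee_rot: [-0.093, 0.092, -0.701, 0.701]
contact_force: [0.7, -0.5, 0.1]
finger_gap: 0.2
```

```bash
python3 - <<'E'
from ov import *
s=arm.read_state();print(s["tool_pos"],s["joints"].round(2))
im=arm.snapshot("wrist");cv2.imwrite("pics/w1.png",im[:,:,::-1])
ov("wrist","pics/w1.png","pics/w1o.png",(493,204.5),np.deg2rad(137.5),(0,560,0,420),1.4)
E
```

```text
[439.02689954 150.36155568 321.29121175] [ 0.13  0.1  -0.56  1.9   0.06  1.16 -1.76]
```

View pics/w1o.png

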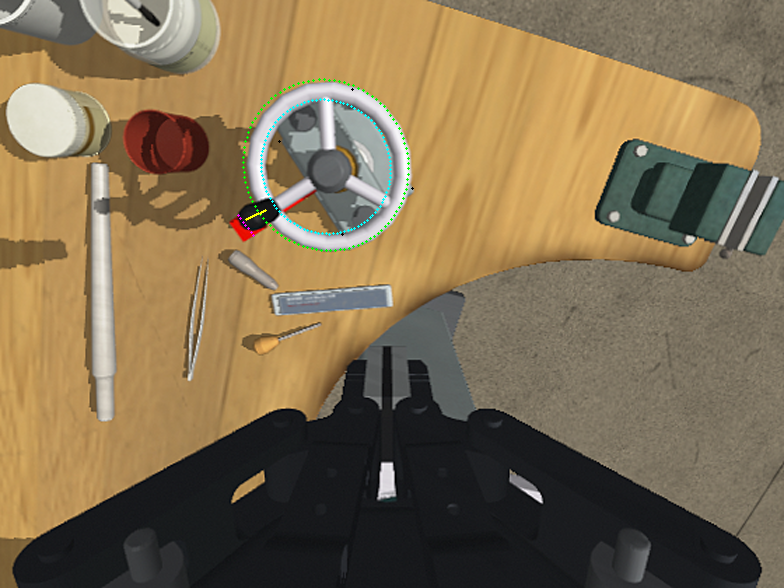

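The wrist view confirms the fit: the wheel is at about (328,165), the handle at (258,213) beside the red pointer at (240,228), and the bystanders are well away. I'll place the shut fingers behind the handle and then go down.

Request:
{"method": "drive_tool", "body": {"plan": [[[-0.009,0,-0.027,0,255],[-0.009,0,-0.027,0,255],[0,0.03,0,0,255],[0,0.03,0,0,255],[0,0.03,0,0,255],[0,0.02,0,0,255],[0,0.015,0,0,255],[0,0.01,0,0,255],[0,0,0,0,255],[0,0,0,0,255]]]}}

```text
t: 3.78
tool_pos: [444.0, 204.7, 186.2]
ee_rot: [-0.09, 0.091, -0.701, 0.701]
contact_force: [-0.2, -0.2, -0.6]
finger_gap: -0.7
```

```bash
python3 - <<'E'
from ov import *
s=arm.read_state();print(s["tool_pos"],s["contact_force"],s["joints"].round(2),rot(s["ee_rot"]).round(3))
im=arm.snapshot("wrist");cv2.imwrite("pics/w2.png",im[:,:,::-1])
im=arm.snapshot("side");cv2.imwrite("pics/s2.png",cv2.resize(im[150:330,220:400],None,fx=3,fy=3)[:,:,::-1])
E
```

```text
[443.95974655 204.65713365 186.21894687] [-0.19998466 -0.19503606 -0.64668584] [-0.01  0.32 -0.57  2.    0.22  0.88 -2.02] [[-0.967 -0.001  0.253]
 [-0.253 -0.    -0.967]
 [ 0.001 -1.     0.   ]]
```

View pics/w2.png

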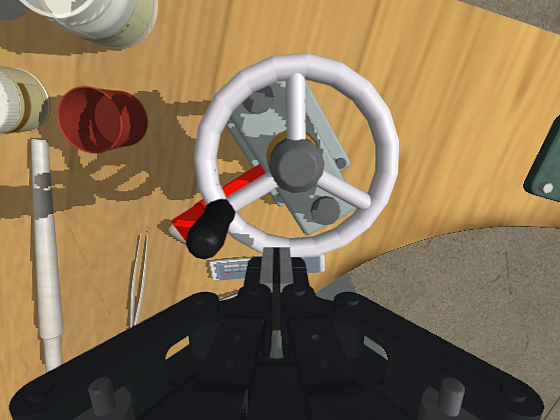

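View pics/s2.png

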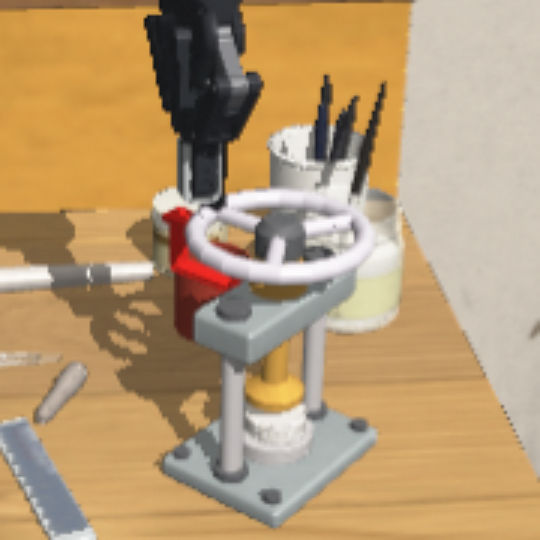

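The wrist view shows the handle at (210,235), and the finger tips at (275,265) are clear of it. The side view shows the fingers over the rim. Next I'll compute the arc increments.

```bash
cat > arc.py <<'E'
from h import *
import sys
def arc(phi1,n,z,A=(493,204.5),r=50):
    s=arm.read_state();M=rot(s["ee_rot"]);p=s["tool_pos"];A=np.array(A)
    phi0=np.degrees(np.arctan2(*(p[:2]-A)[::-1]))%360; 
    d0=(phi0-phi1)%360
    print("now",p.round(1),"phi",phi0.round(1),"r",np.linalg.norm(p[:2]-A).round(1),"F",s["contact_force"].round(1),"t",s["t"])
    q=p.copy();out=[]
    for i in range(1,n+1):
        a=np.deg2rad(phi0-d0*i/n);g=np.array([*(A+r*np.array([np.cos(a),np.sin(a)])),z])
        d=(M.T@(g-q)/1000).round(4);q=q+M@d*1000;out.append([*d.tolist(),0,255])
    print(out)
if __name__=="__main__": arc(float(sys.argv[1]),int(sys.argv[2]),float(sys.argv[3]))
E
python3 arc.py 130 8 183
```

```text
now [444.4 205.4 187.3] phi 179.0 r 48.6 F [ 0.1  0.4 -1.2] t 3.8833
[[-0.0003, 0.0043, -0.0054, 0, 255], [-0.0023, -0.0, -0.0049, 0, 255], [-0.0027, -0.0, -0.0046, 0, 255], [-0.0033, -0.0, -0.0042, 0, 255], [-0.0036, -0.0, -0.0039, 0, 255], [-0.0041, 0.0, -0.0035, 0, 255], [-0.0044, 0.0, -0.003, 0, 255], [-0.0047, 0.0, -0.0025, 0, 255]]
```

Request:
{"method": "drive_tool", "body": {"plan": [[[-0.0003,0.004,-0.0054,0,255],[-0.0023,0,-0.0049,0,255],[-0.0027,0,-0.0046,0,255],[-0.0033,0,-0.0042,0,255],[-0.0036,0,-0.0039,0,255],[-0.0041,0,-0.0035,0,255],[-0.0044,0,-0.003,0,255],[-0.0047,0,-0.0025,0,255],[0,0,0,0,255]]]}}

```text
t: 4.63
tool_pos: [460.4, 244.3, 182.2]
ee_rot: [0.091, -0.091, 0.702, -0.701]
contact_force: [0.9, 0.1, -0.3]
finger_gap: -0.1
```

```bash
python3 - <<'E'
from ov import *
im=arm.snapshot("wrist");cv2.imwrite("pics/w3.png",im[:,:,::-1])
E
python3 arc.py 30 18 183
```

```text
now [460.2 244.1 182.2] phi 129.7 r 51.4 F [-0.6 -0.3 -0.3] t 4.6833
[[-0.0051, -0.0007, -0.0006, 0, 255], [-0.0046, -0.0, -0.0013, 0, 255], [-0.0047, -0.0, -0.001, 0, 255], [-0.0048, -0.0, -0.0004, 0, 255], [-0.0049, -0.0, -0.0, 0, 255], [-0.0048, -0.0, 0.0005, 0, 255], [-0.0047, -0.0, 0.0009, 0, 255], [-0.0047, -0.0, 0.0014, 0, 255], [-0.0044, -0.0, 0.0018, 0, 255], [-0.0043, -0.0, 0.0022, 0, 255], [-0.004, -0.0, 0.0027, 0, 255], [-0.0038, -0.0, 0.003, 0, 255], [-0.0035, -0.0, 0.0034, 0, 255], [-0.0031, -0.0, 0.0037, 0, 255], [-0.0027, -0.0, 0.004, 0, 255], [-0.0024, -0.0, 0.0042, 0, 255], [-0.0019, -0.0001, 0.0044, 0, 255], [-0.0015, 0.0, 0.0046, 0, 255]]
```

View pics/w3.png

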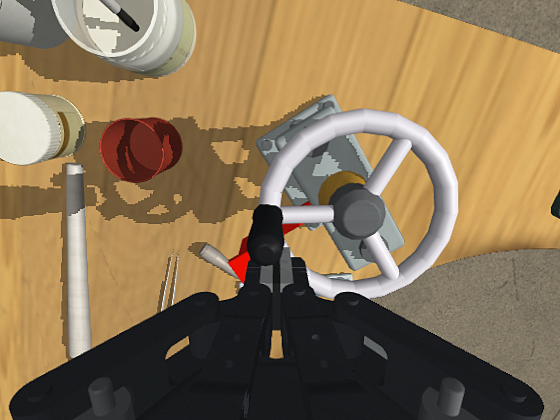

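```bash
python3 - <<'E'
from h import *
c=arm.calibration("wrist")
A=np.array([493,204.5])
for p,z in(((266,248),211),((268,212),168),((359,212),172)):
    P=plane(c,*p,z);print(P,np.degrees(np.arctan2(*(P[:2]-A)[::-1])),np.linalg.norm(P[:2]-A))
E
```

```text
[479.90536096 252.48309484 211.        ] 105.26438799533874 49.73778203842023
[480.98513925 253.07111343 168.        ] 103.89413685783116 50.035087073773774
[494.50505306 207.04952733 172.        ] 59.44552858351664 2.960620600409231
```

Request:
{"method": "drive_tool", "body": {"plan": [[[-0.005,0,-0.0006,0,255],[-0.0046,0,-0.0013,0,255],[-0.0047,0,-0.001,0,255],[-0.0048,0,-0.0004,0,255],[-0.0049,0,0,0,255],[-0.0048,0,0.0005,0,255],[-0.0047,0,0.0009,0,255],[-0.0047,0,0.0014,0,255],[-0.0044,0,0.0018,0,255],[0,0,0,0,255]]]}}

```text
t: 5.52
tool_pos: [502.9, 252.9, 182.4]
ee_rot: [0.091, -0.09, 0.702, -0.701]
contact_force: [-0.5, -0.4, 0.0]
finger_gap: -0.1
```

```bash
python3 - <<'E'
from ov import *
im=arm.snapshot("wrist");cv2.imwrite("pics/w4.png",im[:,:,::-1])
E
python3 arc.py 340 20 183
```

```text
now [502.7 253.2 182.5] phi 78.8 r 49.6 F [ 0.2 -0.5  0.8] t 5.5667
[[-0.0039, -0.0005, 0.0017, 0, 255], [-0.0036, 0.0, 0.0024, 0, 255], [-0.0034, 0.0001, 0.0027, 0, 255], [-0.0032, -0.0, 0.0029, 0, 255], [-0.0028, -0.0, 0.0032, 0, 255], [-0.0026, -0.0, 0.0035, 0, 255], [-0.0023, -0.0, 0.0036, 0, 255], [-0.0019, -0.0, 0.0039, 0, 255], [-0.0017, -0.0, 0.004, 0, 255], [-0.0012, -0.0, 0.0041, 0, 255], [-0.0009, -0.0, 0.0042, 0, 255], [-0.0006, -0.0001, 0.0043, 0, 255], [-0.0001, 0.0, 0.0043, 0, 255], [0.0002, 0.0, 0.0043, 0, 255], [0.0005, 0.0, 0.0043, 0, 255], [0.001, 0.0, 0.0042, 0, 255], [0.0012, 0.0, 0.0041, 0, 255], [0.0017, -0.0, 0.0039, 0, 255], [0.002, -0.0, 0.0039, 0, 255], [0.0023, -0.0, 0.0036, 0, 255]]
```

View pics/w4.png

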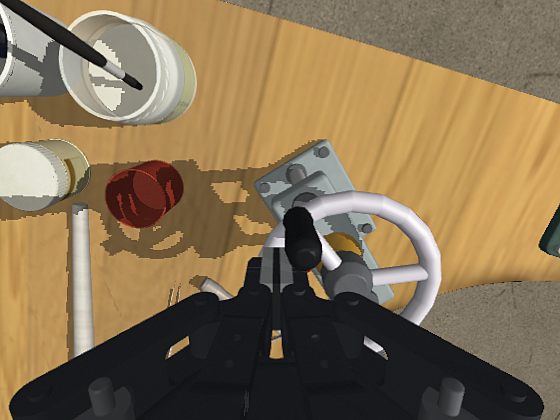

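Request:
{"method": "drive_tool", "body": {"plan": [[[-0.0039,0,0.0017,0,255],[-0.0036,0,0.0024,0,255],[-0.0034,0,0.0027,0,255],[-0.0032,0,0.0029,0,255],[-0.0028,0,0.0032,0,255],[-0.0026,0,0.0035,0,255],[-0.0023,0,0.0036,0,255],[-0.0019,0,0.0039,0,255],[-0.0017,0,0.004,0,255],[-0.0012,0,0.0041,0,255],[-0.0009,0,0.0042,0,255],[-0.0006,0,0.0043,0,255],[-0.0001,0,0.0043,0,255],[0.0002,0,0.0043,0,255],[0.0005,0,0.0043,0,255],[0.001,0,0.0042,0,255],[0.0012,0,0.0041,0,255],[0.0017,0,0.0039,0,255],[0.002,0,0.0039,0,255],[0.0023,0,0.0036,0,255]]]}}

```text
t: 7.23
tool_pos: [538.8, 186.3, 182.5]
ee_rot: [0.091, -0.091, 0.701, -0.701]
contact_force: [-1.0, 3.4, 1.2]
finger_gap: 0.5
```

```bash
python3 - <<'E'
from ov import *
im=arm.snapshot("wrist");cv2.imwrite("pics/w5.png",im[:,:,::-1])
im=arm.snapshot("top");cv2.imwrite("pics/t5.png",cv2.resize(im[130:250,250:370],None,fx=4,fy=4)[:,:,::-1])
E
python3 arc.py 250 20 183
```

```text
now [538.6 185.7 182.3] phi 337.6 r 49.3 F [-0.4  0.7  0.9] t 7.3333
[[0.0019, -0.0007, 0.0034, 0, 255], [0.0026, 0.0, 0.0027, 0, 255], [0.0029, 0.0, 0.0026, 0, 255], [0.003, 0.0, 0.0023, 0, 255], [0.0032, 0.0, 0.0021, 0, 255], [0.0033, 0.0, 0.0018, 0, 255], [0.0035, 0.0, 0.0016, 0, 255], [0.0036, 0.0, 0.0013, 0, 255], [0.0037, 0.0, 0.001, 0, 255], [0.0037, 0.0, 0.0008, 0, 255], [0.0038, 0.0, 0.0005, 0, 255], [0.0038, 0.0, 0.0001, 0, 255], [0.0039, 0.0, -0.0001, 0, 255], [0.0038, 0.0, -0.0004, 0, 255], [0.0037, 0.0, -0.0007, 0, 255], [0.0037, 0.0, -0.001, 0, 255], [0.0036, 0.0, -0.0013, 0, 255], [0.0035, 0.0, -0.0015, 0, 255], [0.0034, 0.0, -0.0018, 0, 255], [0.0032, 0.0, -0.0021, 0, 255]]
```

View pics/w5.png

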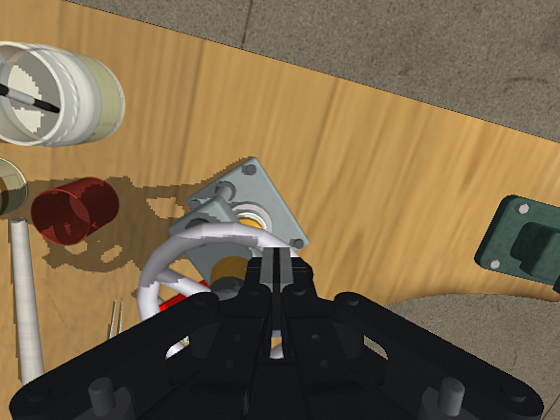

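View pics/t5.png

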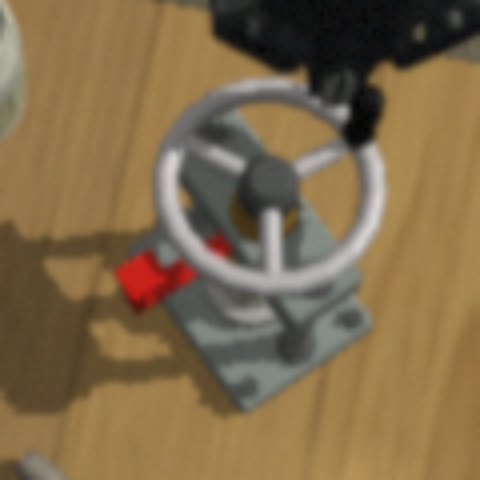

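The top view shows the handle at crop (362,115), opposite the red pointer at (150,280), so the wheel has made about half a turn. I'll keep going.

Request:
{"method": "drive_tool", "body": {"plan": [[[0.0019,0,0.0034,0,255],[0.0026,0,0.0027,0,255],[0.0029,0,0.0026,0,255],[0.003,0,0.0023,0,255],[0.0032,0,0.0021,0,255],[0.0033,0,0.0018,0,255],[0.0035,0,0.0016,0,255],[0.0036,0,0.0013,0,255],[0.0037,0,0.001,0,255],[0.0037,0,0.0008,0,255],[0.0038,0,0.0005,0,255],[0.0038,0,0.0001,0,255],[0.0039,0,-0.0001,0,255],[0.0038,0,-0.0004,0,255],[0.0037,0,-0.0007,0,255],[0.0037,0,-0.001,0,255],[0.0036,0,-0.0013,0,255],[0.0035,0,-0.0015,0,255],[0.0034,0,-0.0018,0,255],[0.0032,0,-0.0021,0,255]]]}}

```text
t: 9.0
tool_pos: [476.3, 159.0, 182.4]
ee_rot: [0.091, -0.09, 0.702, -0.701]
contact_force: [6.4, 4.0, -3.4]
finger_gap: 0.0
```

```bash
python3 - <<'E'
from ov import *
im=arm.snapshot("top");cv2.imwrite("pics/t6.png",cv2.resize(im[130:250,250:370],None,fx=4,fy=4)[:,:,::-1])
im=arm.snapshot("wrist");cv2.imwrite("pics/w6.png",im[:,:,::-1])
E
python3 arc.py 200 14 183
```

```text
now [475.7 159.5 182.3] phi 249.0 r 48.2 F [ 1.9  2.3 -0.9] t 9.1
[[0.0035, -0.0007, -0.0004, 0, 255], [0.0023, 0.0, -0.002, 0, 255], [0.0021, 0.0, -0.0022, 0, 255], [0.0021, 0.0, -0.0023, 0, 255], [0.0019, 0.0, -0.0023, 0, 255], [0.0017, 0.0, -0.0025, 0, 255], [0.0016, 0.0, -0.0027, 0, 255], [0.0014, 0.0, -0.0027, 0, 255], [0.0013, 0.0, -0.0027, 0, 255], [0.0011, 0.0, -0.0029, 0, 255], [0.0009, 0.0, -0.0029, 0, 255], [0.0007, 0.0, -0.003, 0, 255], [0.0006, 0.0, -0.003, 0, 255], [0.0004, 0.0, -0.003, 0, 255]]
```

View pics/t6.png

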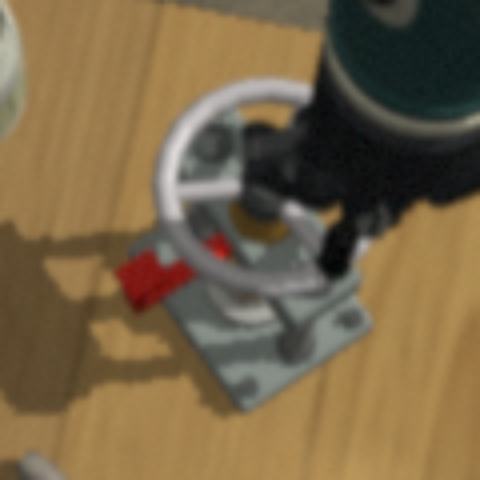

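View pics/w6.png

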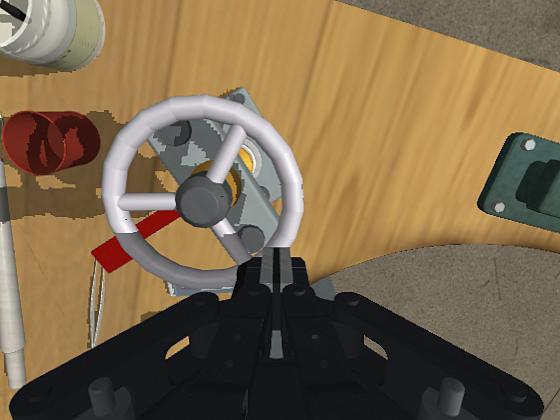

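```bash
python3 - <<'E'
from h import *
c=arm.calibration("wrist");A=np.array([493,204.5])
for p,z in(((122,203),162),((240,133),162),((244,258),162),((204,198),172)):
    P=plane(c,*p,z);print(P.round(1),np.degrees(np.arctan2(*(P[:2]-A)[::-1]))%360,np.linalg.norm(P[:2]-A))
c=arm.calibration("top")
P=plane(c,250+335/4,130+250/4,190);print(P,np.degrees(np.arctan2(*(P[:2]-A)[::-1]))%360,np.linalg.norm(P[:2]-A))
E
```

```text
[478.8 248.2 162. ] 107.98304833131924 45.9928929194393
[532.6 192.9 162. ] 343.7312936058772 41.27852847215861
[463.3 174.8 162. ] 225.07667728298787 42.00747271666988
[496.7 202.7 172. ] 334.50841229993597 4.084991112873312
[455.21479935 168.38252807 190.        ] 223.7072510583569 52.270385184688486
```

The wrist and top views agree: the handle is at about 225° and the fingers trail it by about 25°, so the wheel has turned about 272°. I'll go to within about 35° of the pointer.

Request:
{"method": "drive_tool", "body": {"plan": [[[0.003,0,-0.001,0,255],[0.0023,0,-0.002,0,255],[0.0021,0,-0.0022,0,255],[0.0021,0,-0.0023,0,255],[0.0019,0,-0.0023,0,255],[0.0017,0,-0.0025,0,255],[0.0016,0,-0.0027,0,255],[0.0014,0,-0.0027,0,255],[0.0013,0,-0.0027,0,255],[0.0011,0,-0.0029,0,255],[0.0009,0,-0.0029,0,255],[0.0007,0,-0.003,0,255],[0.0006,0,-0.003,0,255],[0.0004,0,-0.003,0,255],[0,0,0,0,255]]]}}

```text
t: 10.35
tool_pos: [446.3, 187.9, 182.3]
ee_rot: [0.091, -0.091, 0.701, -0.701]
contact_force: [0.2, -0.6, -0.4]
finger_gap: -0.1
```

```bash
python3 - <<'E'
from ov import *
im=arm.snapshot("wrist");cv2.imwrite("pics/w7.png",im[:,:,::-1])
E
python3 arc.py 170 14 183
```

```text
now [446.2 187.7 182.2] phi 199.7 r 49.7 F [-0.2  1.4  0.1] t 10.4
[[0.0004, -0.0008, -0.0018, 0, 255], [0.0001, 0.0, -0.0019, 0, 255], [-0.0, 0.0, -0.0018, 0, 255], [-0.0001, 0.0, -0.0019, 0, 255], [-0.0002, 0.0, -0.0018, 0, 255], [-0.0002, 0.0, -0.0019, 0, 255], [-0.0003, 0.0, -0.0018, 0, 255], [-0.0003, 0.0, -0.0018, 0, 255], [-0.0004, 0.0, -0.0018, 0, 255], [-0.0005, 0.0, -0.0018, 0, 255], [-0.0006, 0.0, -0.0018, 0, 255], [-0.0006, 0.0, -0.0017, 0, 255], [-0.0007, 0.0, -0.0017, 0, 255], [-0.0007, 0.0, -0.0017, 0, 255]]
```

View pics/w7.png

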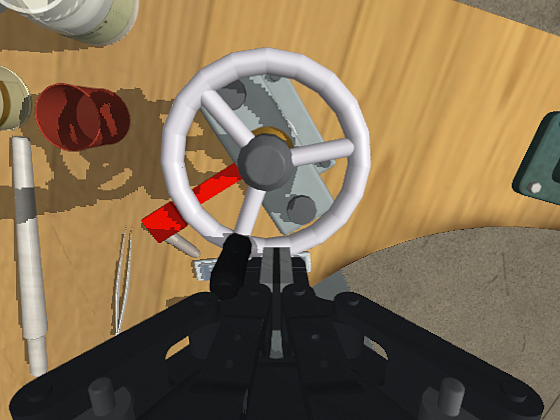

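The handle at (232,265) is nearing the red pointer at (160,222). I'll advance slowly.

Request:
{"method": "drive_tool", "body": {"plan": [[[0.0004,0,-0.0018,0,255],[0.0001,0,-0.0019,0,255],[0,0,-0.0018,0,255],[-0.0001,0,-0.0019,0,255],[-0.0002,0,-0.0018,0,255],[-0.0002,0,-0.0019,0,255],[-0.0003,0,-0.0018,0,255],[-0.0003,0,-0.0018,0,255],[-0.0004,0,-0.0018,0,255],[-0.0005,0,-0.0018,0,255],[-0.0006,0,-0.0018,0,255],[-0.0006,0,-0.0017,0,255],[-0.0007,0,-0.0017,0,255],[-0.0007,0,-0.0017,0,255],[0,0,0,0,255]]]}}

```text
t: 11.65
tool_pos: [443.9, 213.1, 182.2]
ee_rot: [0.091, -0.091, 0.701, -0.701]
contact_force: [0.7, -1.3, 0.1]
finger_gap: -0.3
```

```bash
python3 - <<'E'
from ov import *
im=arm.snapshot("wrist");cv2.imwrite("pics/w8.png",im[:,:,::-1])
E
python3 arc.py 163 6 183
```

```text
now [443.9 213.  182.2] phi 170.1 r 49.9 F [-0.6 -0.6 -0.4] t 11.7
[[-0.0003, -0.0008, -0.001, 0, 255], [-0.0005, -0.0, -0.0009, 0, 255], [-0.0005, -0.0, -0.0009, 0, 255], [-0.0005, -0.0, -0.001, 0, 255], [-0.0005, -0.0, -0.0009, 0, 255], [-0.0005, -0.0, -0.0008, 0, 255]]
```

View pics/w8.png

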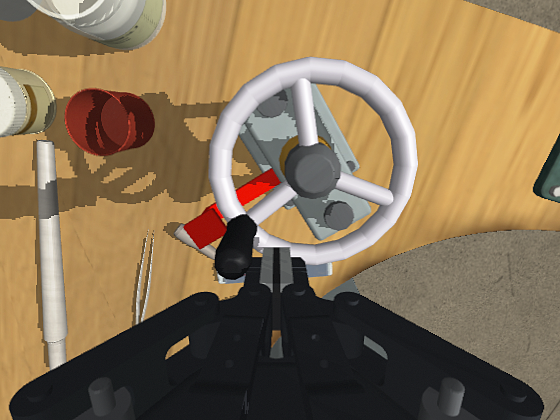

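```bash
python3 - <<'E'
from h import *
c=arm.calibration("wrist")
s=arm.read_state();M=rot(s["ee_rot"])
def go(c,pts):
    H=plane(c,*pts[0],172);print(H.round(1))
    for p in pts[1:]:
        P=plane(c,*p,162);d=P-H;print(np.degrees(np.arctan2(d[1],d[0]))%360,np.linalg.norm(d[:2]))
go(c,[(313,170),(304,85),(388,198),(253,216)])
c2=dict(c);c2["xyz"]=c["xyz"]+np.array([443.96,204.66,186.2])-s["tool_pos"]
go(c2,[(297,164),(297,80),(365,203),(240,194)])
def handle(c,top):
    P=plane(c,*top,211);d=P[:2]-[493,204.5];print("H",P,np.degrees(np.arctan2(d[1],d[0])),np.hypot(*d))
handle(c,(233,268));handle(c2,(205,243))
im=cv2.imread("pics/w8.png");im2=cv2.imread("pics/w2.png")
cv2.imwrite("pics/cmp.png",np.hstack([cv2.resize(i[60:290,160:420],None,fx=1.5,fy=1.5,interpolation=cv2.INTER_CUBIC) for i in(im2,im)]))
E
```

```text
[493.4 205.9 172. ]
21.360048043928415 41.136966444321914
262.82118237244185 46.66541406331863
146.3115255610866 42.14853890535282
[493.7 205.7 172. ]
14.971105535394754 41.19018515243227
253.8055937636795 46.453927517851035
135.71118585541382 36.210074199692215
H [451.37389777 232.52172236 211.        ] 146.05247855502176 50.17917207847339
H [457.58822049 238.02513589 211.        ] 136.56766140338792 48.764011982401634
```

View pics/cmp.png

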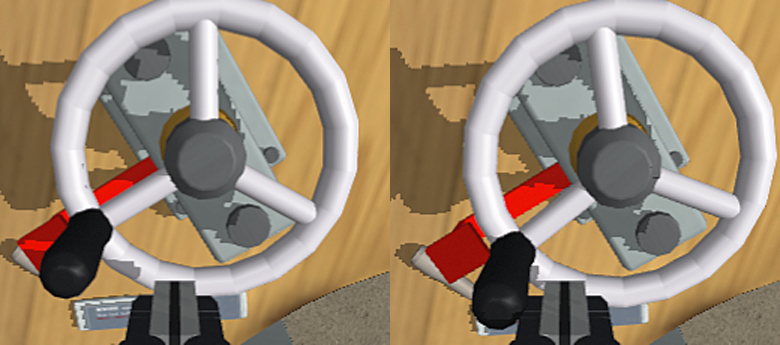

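About 9° are still to go, judged by the spokes and handle against the start picture. I'll make the last nudge slowly.

Request:
{"method": "drive_tool", "body": {"plan": [[[-0.0004,0,-0.0009,0,255],[-0.0004,0,-0.001,0,255],[-0.0005,0,-0.0009,0,255],[-0.0005,0,-0.0009,0,255],[-0.0005,0,-0.0009,0,255],[-0.0005,0,-0.0009,0,255],[-0.0005,0,-0.0009,0,255],[0,0,0,0,255],[0,0,0,0,255]]]}}

```text
t: 12.45
tool_pos: [445.7, 219.9, 182.3]
ee_rot: [0.091, -0.091, 0.701, -0.701]
contact_force: [-0.7, -0.5, -0.2]
finger_gap: -0.1
```

```bash
python3 - <<'E'
from h import *
s=arm.read_state();print(s["tool_pos"],s["contact_force"])
im=arm.snapshot("wrist")[:,:,::-1];cv2.imwrite("pics/w9.png",im)
im2=cv2.imread("pics/w2.png")
cv2.imwrite("pics/cmp2.png",np.hstack([cv2.resize(i[60:290,160:420],None,fx=1.5,fy=1.5,interpolation=cv2.INTER_CUBIC) for i in(im2,im)]))
E
```

```text
[445.67676145 219.916279   182.25650277] [-0.68201245 -0.47312947 -0.16152059]
```

View pics/cmp2.png

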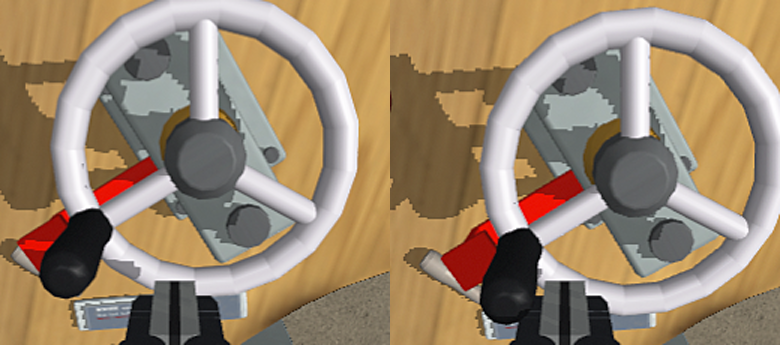

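Request:
{"method": "drive_tool", "body": {"plan": [[[0.002,0,0.004,0,255],[0.003,0,0.006,0,255],[0,0,0,0,255],[0,-0.01,0,0,255],[0,-0.03,0,0,255],[0,-0.03,0,0,255],[0,-0.03,0,0,255],[0,-0.03,0,0,255],[0.01,0,0.035,0,255],[0.01,0,0.035,0,255],[0.01,0,0.035,0,255],[0.01,0,0.035,0,255],[0,0,0.035,0,255],[0,0,0.035,0,255],[0,0,0,0,255],[0,0,0,0,255]]]}}

```text
t: 13.83
tool_pos: [458.7, -6.3, 312.9]
ee_rot: [0.09, -0.089, 0.701, -0.701]
contact_force: [-0.6, 1.3, 0.6]
finger_gap: -0.2
```

```bash
python3 - <<'E'
from h import *
s=arm.read_state();print(s["tool_pos"],s["contact_force"])
ims=[]
for n,(x0,x1,y0,y1) in(("top",(250,370,130,250)),("side",(240,390,180,330))):
    a=cv2.imread(f"pics/{n}0.png");b=arm.snapshot(n)[:,:,::-1].copy();cv2.imwrite(f"pics/{n}9.png",b)
    ims.append(np.hstack([cv2.resize(i[y0:y1,x0:x1],(380,290) if 0 else (290,290),interpolation=cv2.INTER_CUBIC) for i in(a,b)]))
    hs=[]
    for i in(a,b):
        hsv=cv2.cvtColor(i,cv2.COLOR_BGR2HSV);k=np.zeros(hsv.shape[:2],bool)
        X0,X1,Y0,Y1=(285,303,175,195) if n=="top" else (280,304,192,221)
        k[Y0:Y1,X0:X1]=(hsv[...,2]<50)[Y0:Y1,X0:X1];v,u=np.nonzero(k)
        P=plane(arm.calibration(n),u.mean(),v.mean(),190);d=P[:2]-[493,204.5];print(n,len(u),P.round(1),np.degrees(np.arctan2(d[1],d[0])).round(1))
cv2.imwrite("pics/fin.png",np.vstack(ims))
E
```

```text
[458.667965    -6.25301936 312.92943606] [-0.61918238  1.34858253  0.64465831]
top 103 [454.3 239.4 190. ] 137.9
top 99 [453.8 238.6 190. ] 139.0
side 177 [455.2 236.2 190. ] 140.0
side 176 [454.5 236.8 190. ] 140.0
```

View pics/fin.png

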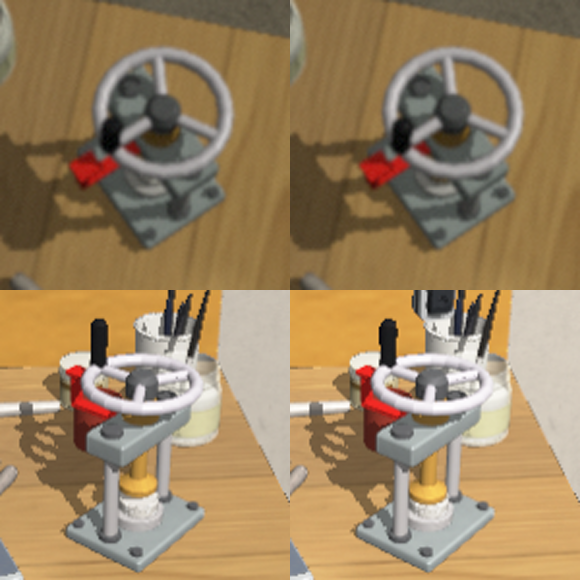

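View pics/side9.png

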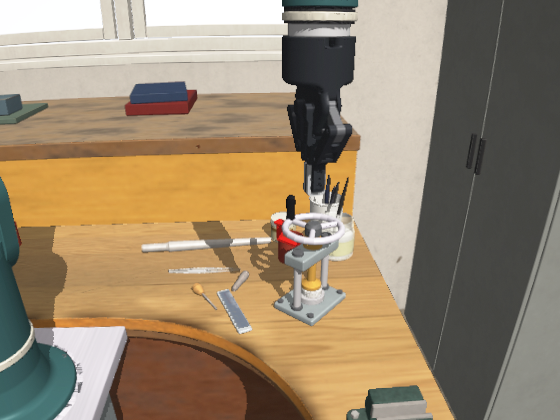

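The handle is back within about 1° of where it started in both views: its position differs by about 1 mm, with small shifts in opposite directions in the top view and almost none in the side view. The pad is lower, everything else is in place, and the arm is clear.

```bash
python3 -c "
from workcell import arm
print(arm.job_done())"
```

```text
the job is handed in; nothing more can be done
None
```

I pushed the press's hand wheel through one full clockwise turn with the outside of the shut fingers. The handle is back at the red pointer, and I handed the job in at about 14 s of the 51 s allowed.

**Wheel angle:** Compared with the start pictures, the top view puts the handle about 1° short of where it began (139.0° against 137.9°). The side view shows no difference (140.0° both times). The tolerance is 11°.

**Pad, tin and bystanders:** The pictures show the pad lower and just above the tin. The tin and the bystanders in view look unmoved. I judged this by eye and did not measure the 8 mm pad travel.

**Arm:** The tool finished about 210 mm to the side of the press and about 100 mm above the handle top. The force reading was about 1.6 N, the same as its noise when moving free.

**Checks that disagreed:**
- The two cameras differ by about 3 mm on the handle's position, which is about what the calibration allows.
- My hand-picked spoke angles before the last nudge scattered between 6° and 11° to go, so I took about 9°.
- The force reading was near its noise level during most of the push, so I followed the turn mainly in the pictures.

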